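# Open the light source and tug-test its lamp module

## Robot

A 6-joint arm with a two-finger parallel gripper is mounted at the origin on the work surface. World frame = base frame: x ahead of the robot, y to its left, z up, the work surface at z = 0. Lengths are in mm, angles in rad, forces in N, time in s.
With the tool pointing down it reaches from about 275 to 725 mm from the base axis. Payload 5.6 kg.
Tool frame: the origin (TCP) lies midway between the tips of the shut fingers; the grasp point (between the pads) lies 19 mm behind it; z points along the fingers, x is the direction in which the jaws open and shut, and the axes are right-handed (so a half turn about z gives the same grasp; the last joint's range is limited). The gripper opens to 85 mm and grips with 20 to 120 N. Pads are 22 mm wide; open, the fingers measure 114 mm over their backs; the gripper's body (76 mm by 85 mm) begins 54 mm behind the grasp point. The pads swing forward as they close: fully open they stand 13 mm farther back than shut.
Start: joints at [1.474, 0.255, 0.108, 0, -1.424, -0.285], TCP at [204.898, 510.401, 231.283] pointing down, gripper open.
Joint ranges: [-2.95, 2.95], [-1.21, 1.97], [-1.09, 1.5], [-2.87, 1.71], [-2.94, -0.07], [-3.05, 3.05]. Speed limits (rad/s): [2.57, 2.57, 3.14, 3.14, 3.14, 3.14].

## Interface

Orientations are given as a 3x3 rotation matrix whose columns are the frame's x, y, z axes.
In Python, from plant import robot gives the robot as it stands. The module is installed in compiled form; this text tells all that it offers.
- The arm moves only by the shell command python3 -m creep 'ROWS' [FORCE]. ROWS is JSON, a list of rows, each a list of 7 numbers: the turn, a rotation vector about the world's x, y, z in rad, then the shift along the world's x, y, z in m, then the finger opening in m, from 0 to 0.0854. A call has 1 to 20 rows; each row shifts and turns the commanded pose from where the row before left it; what a row does not reach is not made up. A row lasts 1/8 s, in which the tool goes at most 62.5 mm and 10.7 degrees, less where a joint would pass 70% of its speed; a pose out of reach is approached as far as the arm can. A call is refused whole if a number of a shift passes 0.0625 or a number of a turn 0.188, either way. A call with a gripper value outside its range is refused whole. The fingers move at their own pace and stop on an object; FORCE is the grip in N (left out, the last holds). Time passes only in rows, so rows that do not move let the fingers close. It gives the time, the measured TCP pose, the force and the opening at its end, in the units of the state.
- robot.get_state(): the state, without advancing time (a new reading comes with each control period).
- robot.capture(name): name is "scene" or "top" or "wrist"; returns the picture (480x640x3 uint8, red, green, blue); there is no depth.
- robot.camera_model(name): a dict with "camera_matrix" (3x3 intrinsics, pixels), "world_from_camera" (4x4, takes a point from camera to world coordinates); the wrist camera has in their place "T_tool_cam" (4x4, takes a point from camera to tool coordinates, whose origin is the TCP and whose axes are the tool frame's). Camera axes: x right, y down, z forward; pixel columns grow to the right and rows downward; lengths in mm; the calibration is good to about 2 mm. A picture is of the moment at which its call begins: read the wrist's pose just before it. camera_model takes no time and is no camera call.
- robot.job_done(): hands the job in, once; it reports no verdict.
The state is a dict: "t": time; "qpos": joint angles; "qd": joint speeds; "tau": joint torques, N m; "ee_pos": TCP position; "tcp_rot": TCP orientation; "wrist_force": force on the tool from outside, world axes, zero at the start; "wrist_torque": the same for the moment, N m; "opening": finger opening in mm.
Only numpy, scipy, OpenCV 4.12 (cv2) and the standard library are available. Lean on these libraries where they do the work, as an engineer would, in place of code of your own. Each camera call takes 0.05 s, during which the arm holds its last target.

## Task

Open the lamp compartment of the bench light source: release the three captive quarter-turn thumbscrews of its cover plate (a quarter turn counter-clockwise each, to the stop), lift the cover off and lay it flat, handle up, inside the steel tray without dropping it. Then pinch the lamp module in the open compartment by its fin and tug it straight up with about 10 N for half a second to check that its spring clips hold it, not so hard that it comes out of them, and let go of it. Leave the bottle, jar and cup beside the work as they stand.

Things in the scene. Friction and masses are not known exactly. Their poses are not given: they have to be found in the camera images.
- housing: fixed white light source, 236 x 164 mm. Origin on the bench under the middle of the lamp bay and cover; z up. Case from x = -100 (front) to +136 mm; flat deck 100 mm above the bench; behind x = +104 a full-width fan hood rises to 134 mm. A 3 mm high lip on the deck surrounds the cover with 1 mm to spare. Under the cover a deck opening 90 (x) by 64 (y) mm, centred, leads to the lamp module.
- cover: the loose aluminium cover plate, 162 (x) x 124 (y) x 3 mm, lying in the lip on the deck, 0.2 to 0.4 kg with its screws; origin at the centre of its underside, z up. Three studs reach 9 mm below the underside, so it stands with its underside 9 mm above what it is laid on; with the screws released it lifts straight up.
- cover_handle (a point): middle of the grip bar of the cover's handle, 28.5 mm above the underside of the plate, over the plate's centre: bar 9 mm thick (x, pinch along this), 56 mm long (y), 9 mm tall, its top 30 mm above the plate's upper face, on two 9 mm wide posts at the bar's ends. Axes as the cover's.
- screw_1 (a joint): angle of captive thumbscrew 1, rad, growing counter-clockwise seen from above: 0 = locked (wing along the cover's y), 1.571 = released, at its stop (wing along the cover's x). Starts locked, between 0 and 0.3; stays where left (0.07 N m of friction). Released means above 1.2; until all three are, cross-bars under the plate hold the cover down.
- screw_1_wing (a point): middle of the dark steel wing grip of captive thumbscrew 1, at x = +64 mm, y = +44 mm in the cover's frame: an upright flat bar 26 mm long (this point's y), 9 mm thick (this point's x, pinch along it), 20 mm tall, on an 18 mm round collar. Its top is 10 mm above this point and 24 mm above the plate's upper face. z, up, is the turning axis. The screw stays in the cover.
- screw_2 (a joint): angle of captive thumbscrew 2, rad, growing counter-clockwise seen from above: 0 = locked (wing along the cover's y), 1.571 = released, at its stop (wing along the cover's x). Starts locked, between 0 and 0.3; stays where left (0.07 N m of friction). Released means above 1.2; until all three are, cross-bars under the plate hold the cover down.
- screw_2_wing (a point): middle of the dark steel wing grip of captive thumbscrew 2, at x = +64 mm, y = -44 mm in the cover's frame: an upright flat bar 26 mm long (this point's y), 9 mm thick (this point's x, pinch along it), 20 mm tall, on an 18 mm round collar. Its top is 10 mm above this point and 24 mm above the plate's upper face. z, up, is the turning axis. The screw stays in the cover.
- screw_3 (a joint): angle of captive thumbscrew 3, rad, growing counter-clockwise seen from above: 0 = locked (wing along the cover's y), 1.571 = released, at its stop (wing along the cover's x). Starts locked, between 0 and 0.3; stays where left (0.07 N m of friction). Released means above 1.2; until all three are, cross-bars under the plate hold the cover down.
- screw_3_wing (a point): middle of the dark steel wing grip of captive thumbscrew 3, at x = -64 mm, y = 0 in the cover's frame: an upright flat bar 26 mm long (this point's y), 9 mm thick (this point's x, pinch along it), 20 mm tall, on an 18 mm round collar. Its top is 10 mm above this point and 24 mm above the plate's upper face. z, up, is the turning axis. The screw stays in the cover.
- lamp (a joint): rise of the lamp module in its clips, m: 0 = seated. The sprung clips and its weight hold it down: it begins to rise at about 3.7 N of upward pull and then rises 0.67 mm per N (10 N: 4 mm; 2 mm: 6.7 N), and springs back when let go. Above 8.5 mm (16.5 N) it is pulled out of the clips.
- lamp_fin (a point): the upright grip fin of the lamp module, black, 9 mm thick (x, pinch along this), 36 mm long (y) and 28 mm tall, on top of a finned aluminium block 56 x 46 mm. This point is on the fin's middle plane, 10 mm below its top edge; the fin's top edge lies 6 mm below the deck's top face, its foot 34 mm below it. Axes as the housing's.
- tray: open stainless tray 240 (x) x 190 (y) mm outside, 18 mm high, walls and floor 3 mm thick, fixed on the bench; origin under its centre, z up. Empty at the start.
- bottle: amber reagent bottle standing on the bench, 68 mm across, 178 mm tall; origin under its centre
- stain_jar: covered glass staining jar, 62 mm across, 102 mm tall; origin under its centre
- sample_cup: white lidded specimen cup, 68 mm across, 74 mm tall; origin under its centre
There are look-alikes about, which are no part of the job. What is shaped like the sample_cup but brown is not meant.

How it is judged (in metres and radians):
On the way, in this order (a step that is already met when the one before it is completed fails the run):
1. all three thumbscrews released (above 1.2 rad) (value of joint each of screw_1, screw_2, screw_3 above 1.2 rad), for 0.1 s.
2. the cover lies flat inside the tray, let go (x of cover in the frame of tray between -0.037 and 0.037 m and y of cover in the frame of tray between -0.032 and 0.032 m and z of cover in the frame of tray below 0.016 m and angle between cover's own z axis and vertical below 0.08 rad and contact force between the fingers and cover below 0.1 N and linear speed of cover below 0.02 m/s), for 0.2 s.
3. the lamp module tugged up by more than 2 mm (6.7 N or more) for 0.3 s (value of joint lamp above 0.002 m), for 0.3 s.
At the end, for the whole second after the job is handed in: The cover lies still and flat (0.08 rad), handle up, in the tray, within 37 mm (x) and 32 mm (y) of its centre, underside under 16 mm above the bench; screws all above 1.2 rad; lamp module seated (under 1 mm); bottle, jar, cup upright (0.1 rad), within 30 mm of their places; all let go (all of step 1 and all of step 2 and value of joint lamp below 0.001 m and distance of each of bottle, stain_jar, sample_cup from where it was at the start of the episode below 0.03 m and angle between each of bottle, stain_jar, sample_cup's own z axis and vertical below 0.1 rad); the robot touches nothing.
It fails at once if the lamp module is pulled more than 8.5 mm up, out of its clips (16.5 N) (value of joint lamp above 0.0085 m).
It fails at once if the cover is dropped: faster than 0.45 m/s with no finger on it (contact force between the fingers and cover below 0.05 N and linear speed of cover above 0.45 m/s).
It fails at once if a bystander is knocked: moved over 30 mm or tipped over 0.35 rad (distance of any of bottle, stain_jar, sample_cup from where it was at the start of the episode above 0.03 m or angle between any of bottle, stain_jar, sample_cup's own z axis and vertical above 0.35 rad).
It also fails if it takes over 72 s, if anything falls off the work surface, if the arm or the gripper's body presses on something with over 40 N, if the wrist force passes 120 N, or if a joint passes its speed limit or range.

## Working session

There is one attempt and no reset: what is moved stays moved. The work goes in short steps, Python scripts to look and compute and a shell command to move; the robot and the scene stay as the last step left them, time stands still between calls to the robot, and variables do not carry over. Pictures are saved under pics/ and viewed, and the job is handed in when it is done.

```bash
mkdir -p pics; ls
python3 - <<'E'
from plant import robot
import cv2,numpy as np
for n in ("scene","top","wrist"):
    im=robot.capture(n); cv2.imwrite(f"pics/{n}0.png",im[:,:,::-1])
np.set_printoptions(precision=3,suppress=True)
for n in ("scene","top","wrist"): print(n,robot.camera_model(n))
print(robot.get_state())
E
```

```text
pics
scene {'camera_matrix': array([[612.424,   0.   , 316.876],
       [  0.   , 612.424, 256.498],
       [  0.   ,   0.   ,   1.   ]]), 'world_from_camera': array([[  -0.181,    0.81 ,   -0.557, 1124.067],
       [   0.983,    0.147,   -0.106,  113.046],
       [  -0.004,   -0.567,   -0.823,  956.667],
       [   0.   ,    0.   ,    0.   ,    1.   ]])}
top {'camera_matrix': array([[495.849,   0.   , 322.036],
       [  0.   , 495.849, 239.482],
       [  0.   ,   0.   ,   1.   ]]), 'world_from_camera': array([[  -0.02 ,   -0.997,    0.073,  463.591],
       [  -1.   ,    0.022,    0.021,   -1.344],
       [  -0.023,   -0.073,   -0.997, 1132.433],
       [   0.   ,    0.   ,    0.   ,    1.   ]])}
wrist {'camera_matrix': array([[358.659,   0.   , 320.12 ],
       [  0.   , 358.659, 239.436],
       [  0.   ,   0.   ,   1.   ]]), 'T_tool_cam': array([[   1.   ,    0.001,   -0.   ,    0.077],
       [  -0.001,    0.959,    0.283,  -70.465],
       [   0.   ,   -0.283,    0.959, -141.467],
       [   0.   ,    0.   ,    0.   ,    1.   ]])}
{'t': 0.15, 'qpos': array([ 1.474,  0.256,  0.107, -0.   , -1.424, -0.285]), 'qd': array([-0.003, -0.001,  0.003,  0.002, -0.001, -0.001]), 'tau': array([ -0.001, -38.694,  23.808,   5.367,  -0.004,  -0.   ]), 'ee_pos': array([204.756, 510.057, 230.604]), 'tcp_rot': array([[-0.373, -0.928, -0.   ],
       [-0.928,  0.373, -0.001],
       [ 0.001, -0.   , -1.   ]]), 'wrist_force': array([-0.003,  0.189, -0.465]), 'wrist_torque': array([-0.012,  0.033, -0.001]), 'opening': 85.1422839693089}
```

View pics/scene0.png

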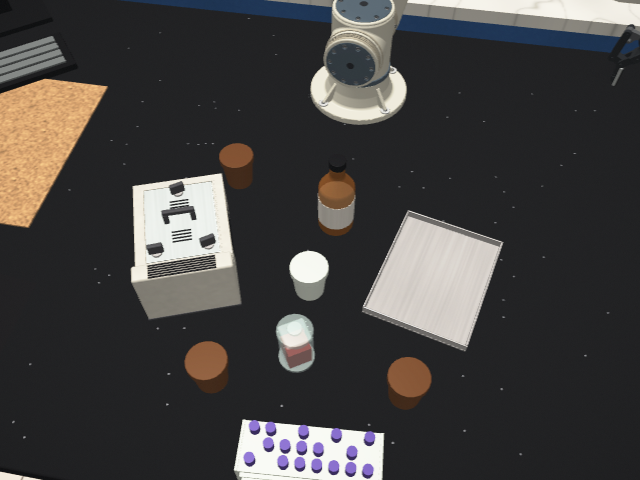

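View pics/top0.png

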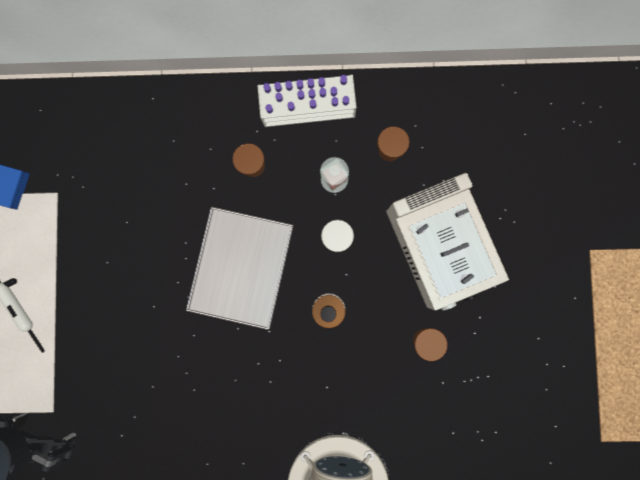

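View pics/wrist0.png

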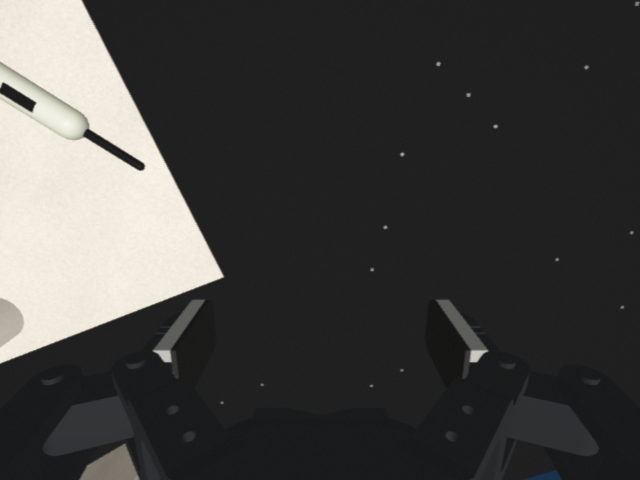

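In the top view, the white housing with its cover is at (455,245), the handle at (455,250) and the tray at (240,268). Wings: screw 1 (421,229), screw 2 (461,213), screw 3 (467,279). The bottle is at (328,311), the jar at (335,174) and the white cup at (337,236). Brown look-alike cups, not part of the job: (248,159), (393,142), (431,345). The light source is the only one of its kind. Next, a close crop to check the choice.

Run:
```python
import cv2
t=cv2.imread("pics/top0.png"); s=cv2.imread("pics/scene0.png")
cv2.imwrite("pics/c1.png",cv2.resize(t[170:320,380:515],None,fx=4.4,fy=4.0*1,interpolation=cv2.INTER_CUBIC)[:600])
cv2.imwrite("pics/c1.png",cv2.resize(t[170:320,375:520],None,fx=4,fy=4,interpolation=cv2.INTER_CUBIC))
cv2.imwrite("pics/c2.png",cv2.resize(s[170:320,125:250],None,fx=4,fy=4,interpolation=cv2.INTER_CUBIC))
cv2.imwrite("pics/c3.png",cv2.resize(t[200:335,180:300],None,fx=4,fy=4,interpolation=cv2.INTER_CUBIC))
```

```text
(no output)
```

View pics/c1.png

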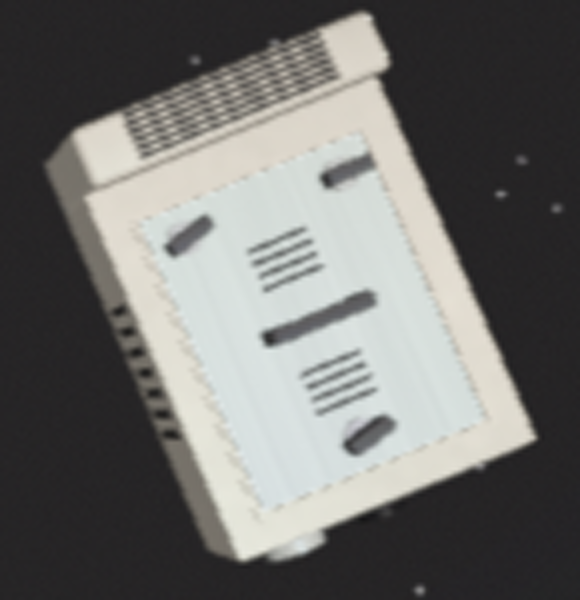

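View pics/c2.png

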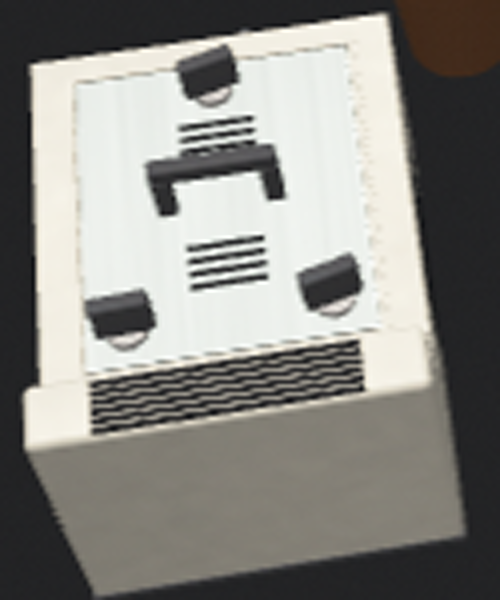

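View pics/c3.png

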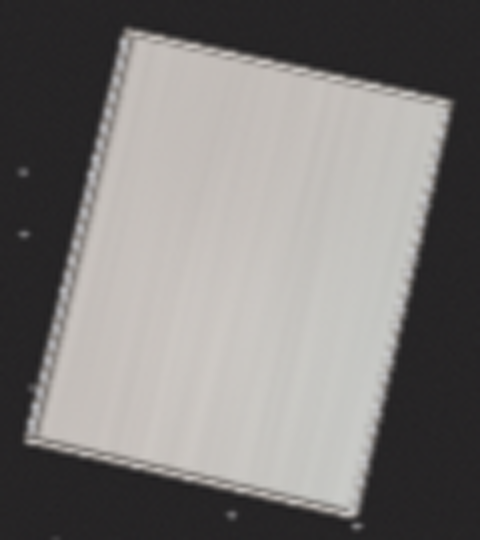

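Crops: screw wings in c1 are at (190,236), (347,170) and (369,435), with the handle bar at (320,318). The choice agrees with the description, with the hood on the +x side. Now I'll fit the poses and triangulate.

```bash
cat > h.py <<'E'
import numpy as np, cv2
from plant import robot
from scipy.optimize import least_squares
np.set_printoptions(precision=3,suppress=True)
def cam(n,st=None):
    m=robot.camera_model(n); K=m["camera_matrix"]
    if n=="wrist":
        st=st or robot.get_state(); T=np.eye(4); T[:3,:3]=st["tcp_rot"]; T[:3,3]=st["ee_pos"]
        return K,T@m["T_tool_cam"]
    return K,m["world_from_camera"]
def proj(c,P):
    K,W=c; P=np.atleast_2d(P); p=(P-W[:3,3])@W[:3,:3]; q=p@K.T; return q[:,:2]/q[:,2:]
def ray(c,uv):
    K,W=c; d=W[:3,:3]@np.linalg.solve(K,[uv[0],uv[1],1]); return W[:3,3],d/np.linalg.norm(d)
def onz(c,uv,z):
    o,d=ray(c,uv); return o+d*(z-o[2])/d[2]
def tri(obs):
    A=np.zeros((3,3));b=np.zeros(3);L=[]
    for c,uv in obs:
        o,d=ray(c,uv);M=np.eye(3)-np.outer(d,d);A+=M;b+=M@o;L.append((M,o))
    X=np.linalg.solve(A,b); return X,[np.linalg.norm(M@(X-o)) for M,o in L]
def Rz(a): return np.array([[np.cos(a),-np.sin(a),0],[np.sin(a),np.cos(a),0],[0,0,1]])
def w(pose,P): return np.atleast_2d(P)@Rz(pose[2]).T+np.r_[pose[:2],pose[3] if len(pose)>3 else 0]
E
python3 - <<'E'
from h import *
T=cam("top");S=cam("scene")
c1=lambda u,v:(375+u/4,170+v/4); c2=lambda u,v:(125+u/4,170+v/4); c3=lambda u,v:(180+u/4,200+v/4)
print("handle tri",tri([(T,c1(320,317)),(S,c2(212,159))]))
for n,a,b in (("s1",(190,235),(331,265)),("s2",(347,170),(119,300)),("s3",(369,433),(208,57))):
    print(n,tri([(T,c1(*a)),(S,c2(*b))]))
obs=[(T,c1(536,438),(-100,-82,100)),(T,c1(240,560),(-100,82,100)),(T,c1(370,12),(136,-82,134)),(T,c1(75,130),(136,82,134)),
(T,c1(362,132),(81,-62,103)),(T,c1(260,510),(-81,62,103)),(T,c1(140,222),(81,62,103)),(T,c1(488,418),(-81,-62,103)),
(S,c2(32,63),(-100,-82,100)),(S,c2(388,13),(-100,82,100)),(S,c2(98,597),(136,-82,0)),(S,c2(466,537),(136,82,0)),(S,c2(28,448),(136,-82,134)),
(T,c1(320,317),(0,0,131.5)),(S,c2(212,156),(0,0,131.5))]
def f(p): return np.concatenate([(proj(c,w(p,P))-uv).ravel() for c,uv,P in obs])
r=least_squares(f,[450,-270,.4,0],loss="soft_l1"); print("housing",r.x); print(f(r.x).reshape(-1,2))
to=[(T,c3(128,30),(120,95,18)),(T,c3(452,102),(120,-95,18)),(T,c3(357,515),(-120,-95,18)),(T,c3(27,440),(-120,95,18)),
(S,(408,212),(-120,-95,18)),(S,(502,243),(-120,95,18)),(S,(467,348),(120,95,0)),(S,(363,311),(120,-95,0))]
def g(p): return np.concatenate([(proj(c,w(p,P))-uv).ravel() for c,uv,P in to])
r2=least_squares(g,[450,170,-.2,0],loss="soft_l1"); print("tray",r2.x);print(g(r2.x).reshape(-1,2))
for n,uv,z in (("bottle",(328,314),178),("cup",(337,236),74),("jar",(335,168),102),("brown",(431,345),74)):print(n,onz(T,uv,z))
for n,P in (("h",(0,0,129)),("s1",(64,44,117)),("s2",(64,-44,117)),("s3",(-64,0,117))): print(n,w(r.x[:3],P))
E
```

```text
handle tri (array([ 511.739, -246.962,  131.79 ]), [np.float64(0.4469490757551886), np.float64(0.4469490757551954)])
s1 (array([ 554.645, -183.07 ,  127.421]), [np.float64(0.7051349224610998), np.float64(0.7051349224610713)])
s2 (array([ 586.452, -265.001,  125.307]), [np.float64(0.3069426910620024), np.float64(0.30694269106201927)])
s3 (array([ 452.988, -269.245,  127.953]), [np.float64(0.3334330409434946), np.float64(0.33343304094348664)])
housing [ 511.094 -248.772    0.368    0.364]
[[-0.425  0.606]
 [-0.077  0.384]
 [-0.431 -0.978]
 [-1.547  0.17 ]
 [-0.725 -0.098]
 [ 0.563  0.644]
 [-0.357 -0.006]
 [-0.662  0.722]
 [-0.077 -0.572]
 [-0.538 -0.558]
 [-0.055  2.654]
 [ 0.214  2.54 ]
 [-1.913 -0.545]
 [ 1.15   0.241]
 [-0.634  0.32 ]]
tray [485.347 210.856  -0.239  -4.367]
[[-0.853  0.073]
 [-0.924 -0.113]
 [-0.92   0.828]
 [-0.344  0.834]
 [-0.609 -1.232]
 [ 0.273 -0.486]
 [-2.581  4.062]
 [-1.354  1.694]]
bottle [390.882  10.669 178.   ]
cup [548.151 -10.764  74.   ]
jar [689.572  -9.517 102.   ]
brown [ 314.507 -202.682   74.   ]
h [[ 511.094 -248.772  129.   ]]
s1 [[ 554.987 -184.699  117.   ]]
s2 [[ 586.636 -266.81   117.   ]]
s3 [[ 451.377 -271.79   117.   ]]
```

Triangulated heights (handle top 131.8, wings 125–128 mm) agree with the text. Poses: housing at (511,-249), yaw 0.368; tray at (485,211), yaw -0.239. I'll move over the housing at z≈240, which clears the 178 mm bottle, with yaw -2.774 so the jaws lie along cover x, and narrow the gripper.

```bash
python3 -m creep '[[0,0,-0.055,0.02,-0.05,0.001,0.03],[0,0,-0.055,0.02,-0.051,0.001,0.03],[0,0,-0.055,0.02,-0.051,0.001,0.03],[0,0,-0.055,0.02,-0.051,0.001,0.03],[0,0,-0.055,0.02,-0.051,0.001,0.03],[0,0,-0.055,0.02,-0.051,0.001,0.03],[0,0,-0.055,0.02,-0.051,0.001,0.03],[0,0,-0.055,0.02,-0.051,0.001,0.03],[0,0,-0.055,0.02,-0.051,0.001,0.03],[0,0,-0.055,0.02,-0.051,0.001,0.03],[0,0,-0.055,0.02,-0.051,0.001,0.03],[0,0,-0.055,0.02,-0.051,0.001,0.03],[0,0,-0.055,0.02,-0.051,0,0.03],[0,0,-0.055,0.02,-0.051,0,0.03],[0,0,-0.052,0.02,-0.045,0,0.03],[0,0,0,0,0,0,0.03],[0,0,0,0,0,0,0.03]]' 20
cat > look.py <<'E'
import sys; from h import *
st=robot.get_state(); im=robot.capture("wrist"); np.save("pics/"+sys.argv[1]+".npy",np.r_[st["ee_pos"],st["tcp_rot"].ravel()])
cv2.imwrite("pics/"+sys.argv[1]+".png",im[:,:,::-1])
r=st["tcp_rot"]; print(st["t"],st["ee_pos"],"yaw",np.arctan2(r[1,0],r[0,0]),"tilt",np.arccos(-r[2,2]),st["qpos"],st["wrist_force"],st["opening"])
E
python3 look.py w1
```

```text
t: 2.28
ee_pos: [504.6, -247.5, 242.8]
tcp_rot: [[-0.934, -0.358, -0.001], [-0.358, 0.934, 0.001], [0.001, 0.001, -1.0]]
wrist_force: [1.1, 0.7, -0.4]
opening: 30.1
2.275 [ 504.623 -247.528  242.759] yaw -2.774943708557288 tilt 0.0011385722204809983 [-0.178  0.277  0.167 -0.    -1.462  0.545] [ 1.094  0.674 -0.374] 30.058411569779427
```

View pics/w1.png

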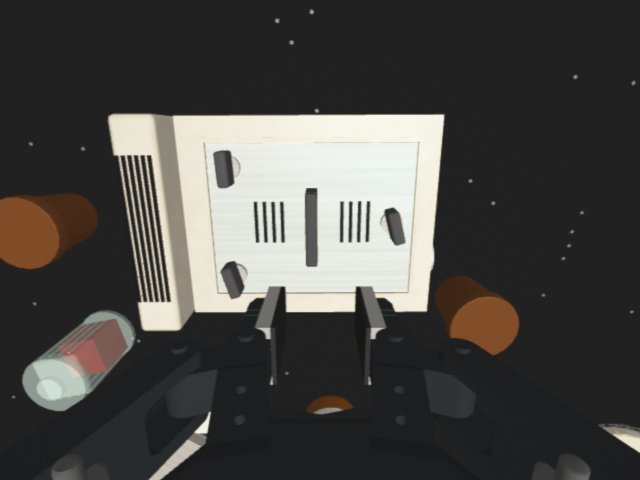

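The wrist view shows the whole cover: handle (311,228), screw 1 wing (233,280), screw 2 (224,169), screw 3 (395,227). I'll zoom in to get the wing angles.

Run:
```python
import cv2
t=cv2.imread("pics/w1.png")
cv2.imwrite("pics/w1c.png",cv2.resize(t[135:305,200:425],None,fx=3.5,fy=3.5,interpolation=cv2.INTER_CUBIC))
```

```text
(no output)
```

View pics/w1c.png

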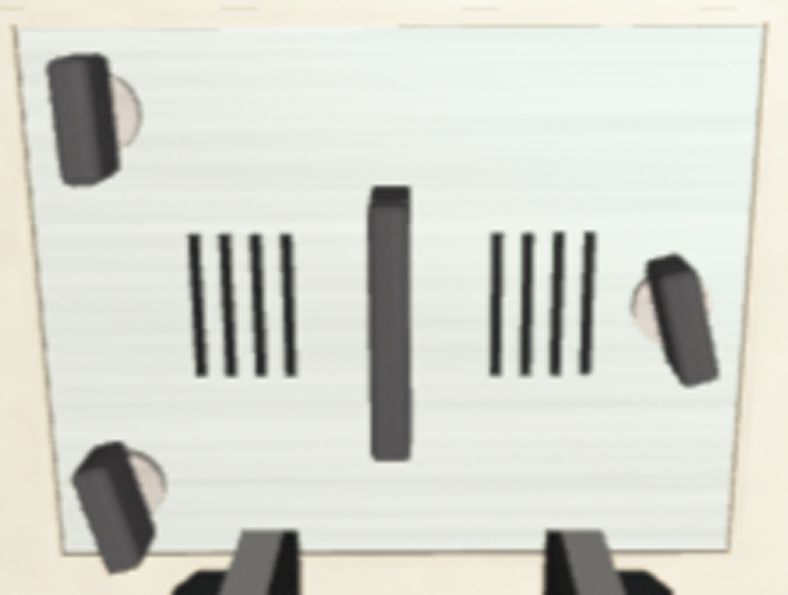

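Run:
```python
from h import *
a=np.load("pics/w1.npy"); C=cam("wrist",dict(ee_pos=a[:3],tcp_rot=a[3:].reshape(3,3)))
q=lambda u,v:(200+u/3.5,135+v/3.5)
P=[511.1,-248.8,.368]
D={"s1":([(74,480),(101,460),(138,560),(110,573)],127,(64,44)),"s2":([(50,68),(84,60),(104,180),(64,184)],127,(64,-44)),"s3":([(668,283),(694,268),(718,376),(692,385)],127,(-64,0)),"h":([(370,205),(410,205),(410,459),(372,459)],133,(0,0)),"cover":([(15,28),(766,25),(730,550),(63,553)],103,(0,0))}
for n,(c,z,m) in D.items():
    X=np.array([onz(C,q(*p),z) for p in c]); 
    d1=X[3]-X[0]; d2=X[2]-X[1]; loc=[(np.arctan2(*(-d[:2])[::-1])-np.pi/2) for d in (d1,d2)]
    print(n,X.mean(0)[:2],"exp",w(P,(*m,z))[0,:2],"len",np.linalg.norm(d1),np.linalg.norm(d2),"width",np.linalg.norm(X[1]-X[0]),"long-axis angle rel cover",[ (l-P[2]+np.pi/2)%np.pi-np.pi/2 for l in loc])
# triangulate handle centre top+wrist
T=cam("top"); S=cam("scene")
print(tri([(T,(455,249.3)),(C,q(390,332)),(S,(178,209.5))]))
```

```text
s1 [ 554.14  -185.172] exp [ 554.986 -184.722] len 23.271659299849006 24.770066404577495 width 7.825070150570955 long-axis angle rel cover [np.float64(0.27478889193650335), np.float64(0.26720411892404305)]
s2 [ 585.144 -265.823] exp [ 586.644 -266.83 ] len 23.180386623813774 24.004720318582624 width 7.079349095684263 long-axis angle rel cover [np.float64(0.039214474880954864), np.float64(0.0941205188627059)]
s3 [ 450.81  -271.618] exp [ 451.385 -271.824] len 23.29314487247986 24.486233388563342 width 6.151132908565047 long-axis angle rel cover [np.float64(0.27770094416426616), np.float64(0.27201036370684273)]
h [ 510.525 -248.715] exp [ 511.1 -248.8] len 54.46025442608289 54.459770115346814 width 8.042308758300567 long-axis angle rel cover [np.float64(-0.004414104760567472), np.float64(-0.003204920268841338)]
cover [ 510.248 -248.002] exp [ 511.1 -248.8] len 123.95331356728661 123.77136270508231 width 162.44628714011543 long-axis angle rel cover [np.float64(0.0021205711304603803), np.float64(0.006265265956089561)]
(array([ 510.932, -247.884,  130.381]), [np.float64(1.207357100812043), np.float64(0.8743411202285604), np.float64(0.6246441084032188)])
```

```bash
python3 -m creep '[[0,0,0.135,0.025,0.031,0,0.03],[0,0,0.135,0.025,0.0315,-0.02,0.03],[0,0,0,0,0,-0.05,0.03],[0,0,0,0,0,-0.04,0.03],[0,0,0,0,0,-0.02,0.03],[0,0,0,0,0,0,0.03]]' 
python3 look.py w2
```

```text
t: 3.08
ee_pos: [553.7, -183.9, 112.4]
tcp_rot: [[-0.803, -0.596, -0.003], [-0.596, 0.803, 0.0], [0.002, 0.002, -1.0]]
wrist_force: [0.1, -0.6, 0.7]
opening: 30.0
3.075 [ 553.692 -183.883  112.35 ] yaw -2.5030033660297355 tilt 0.0028982428980395235 [-0.053  0.383 -0.018 -0.    -1.172  0.692] [ 0.125 -0.57   0.696] 29.959930951196533
```

View pics/w2.png

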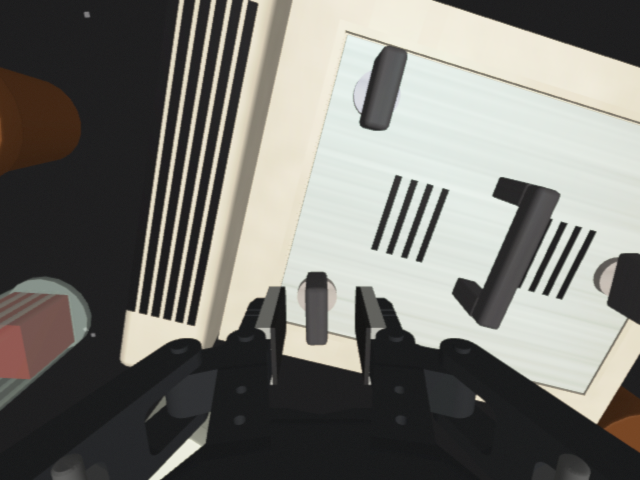

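The screw 1 wing at (316,310) is centred between the jaws and aligned with them. Going down 2 mm and closing.

```bash
python3 -m creep '[[0,0,0,0.0005,-0.001,-0.002,0.03],[0,0,0,0,0,0,0],[0,0,0,0,0,0,0],[0,0,0,0,0,0,0],[0,0,0,0,0,0,0],[0,0,0,0,0,0,0]]' 40
```

```text
t: 3.88
ee_pos: [556.1, -186.2, 112.4]
tcp_rot: [[-0.804, -0.595, 0.002], [-0.595, 0.804, -0.0], [-0.001, -0.002, -1.0]]
wrist_force: [0.1, 0.5, 6.0]
opening: 8.1
```

```bash
python3 -m creep '[[0,0,0.15,0,0,0.001,0],[0,0,0.17,0,0,0,0],[0,0,0.17,0,0,0,0],[0,0,0.17,0,0,0,0],[0,0,0.17,0,0,0,0],[0,0,0.17,0,0,0,0],[0,0,0.17,0,0,0,0],[0,0,0.15,0,0,0,0],[0,0,0,0,0,0,0],[0,0,0,0,0,0,0]]'
python3 look.py w3
```

```text
t: 5.12
ee_pos: [556.6, -184.6, 112.4]
tcp_rot: [[0.376, -0.927, 0.003], [-0.927, -0.376, 0.002], [-0.001, -0.003, -1.0]]
wrist_force: [2.8, 5.4, 2.4]
opening: 8.0
5.125 [ 556.562 -184.6    112.448] yaw -1.1851050023092777 tilt 0.003626598608420661 [-0.055  0.386 -0.013 -0.003 -1.169  2.013] [2.768 5.399 2.414] 8.030441861624462
```

View pics/w3.png

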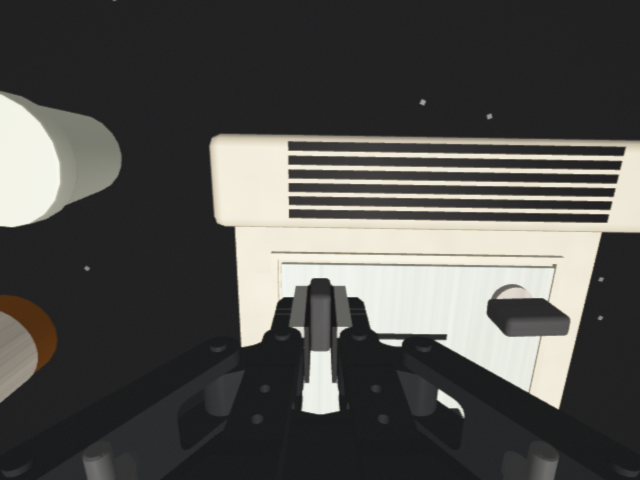

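Yaw is -1.185 against -1.203 expected at the stop, so screw 1 is released. On to screw 2.

```bash
python3 -m creep '[[0,0,0,0,0,0,0.03],[0,0,0,0,0,0,0.03],[0,0,0,0,0,0.05,0.03],[0,0,-0.17,0.005,-0.013,0,0.03],[0,0,-0.17,0.005,-0.013,0,0.03],[0,0,-0.17,0.005,-0.013,0,0.03],[0,0,-0.17,0.005,-0.014,0,0.03],[0,0,-0.17,0.005,-0.014,0,0.03],[0,0,-0.17,0.005,-0.014,0,0.03],[0,0,-0.17,0,0,0,0.03],[0,0,-0.17,0,0,0,0.03],[0,0,-0.17,0,0,0,0.03],[0,0,0,0,0,-0.02,0.03],[0,0,0,0,0,0,0.03]]'
python3 look.py w4
```

```text
t: 6.92
ee_pos: [584.0, -266.9, 140.4]
tcp_rot: [[-0.91, -0.414, -0.004], [-0.414, 0.91, 0.001], [0.003, 0.003, -1.0]]
wrist_force: [-0.4, -0.1, 0.1]
opening: 30.2
6.925 [ 584.003 -266.912  140.37 ] yaw -2.714860647531824 tilt 0.0043823341207950015 [-0.186  0.477  0.203 -0.    -1.302  0.613] [-0.362 -0.062  0.096] 30.208917932702896
```

View pics/w4.png

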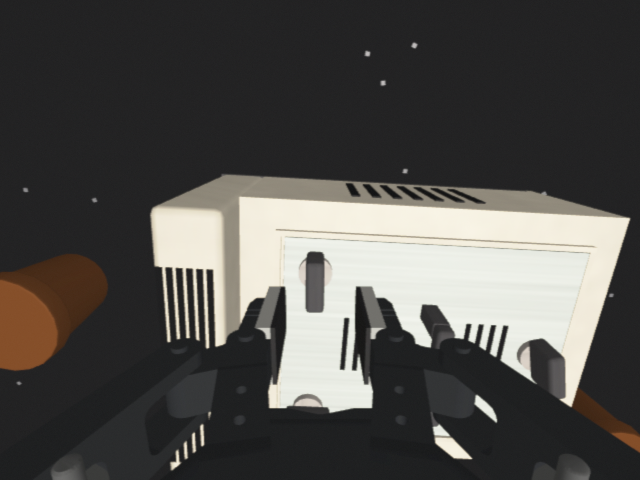

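The screw 2 wing is at (315,282), slightly on the -x tool side. I'll shift +2.5 mm in x, go down and close.

```bash
python3 -m creep '[[0,0,0,0.0025,0.0008,-0.014,0.03],[0,0,0,0,0,-0.0135,0.03],[0,0,0,0,0,0,0],[0,0,0,0,0,0,0],[0,0,0,0,0,0,0],[0,0,0,0,0,0,0]]' 40
python3 look.py w5
```

```text
t: 7.72
ee_pos: [587.5, -266.1, 114.5]
tcp_rot: [[-0.91, -0.414, -0.001], [-0.414, 0.91, 0.001], [0.001, 0.001, -1.0]]
wrist_force: [-2.2, 1.4, -3.0]
opening: 7.6
7.725 [ 587.483 -266.098  114.52 ] yaw -2.7148285067006586 tilt 0.001066667329866261 [-0.184  0.495  0.165 -0.    -1.242  0.611] [-2.201  1.357 -2.976] 7.583552424100407
```

View pics/w5.png

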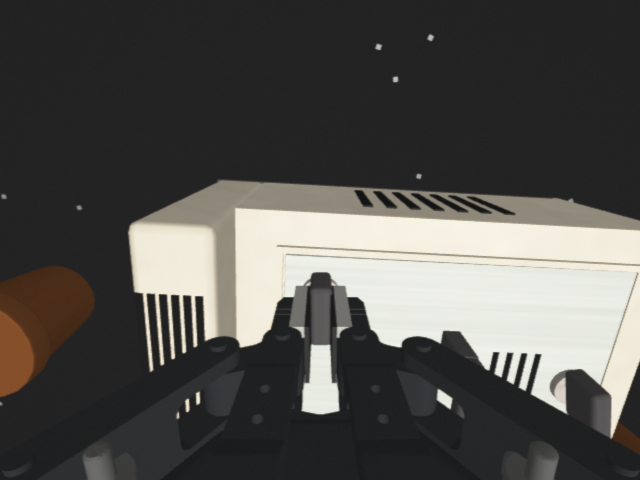

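Gripped at (320,310). The turn is about 1.51 rad plus a little.

```bash
python3 -m creep '[[0,0,0.17,0,0,0,0],[0,0,0.17,0,0,0,0],[0,0,0.17,0,0,0,0],[0,0,0.17,0,0,0,0],[0,0,0.17,0,0,0,0],[0,0,0.17,0,0,0,0],[0,0,0.17,0,0,0,0],[0,0,0.17,0,0,0,0],[0,0,0.17,0,0,0,0],[0,0,0.02,0,0,0,0],[0,0,0,0,0,0,0]]'
python3 look.py w6
```

```text
t: 9.15
ee_pos: [587.7, -266.0, 114.7]
tcp_rot: [[0.392, -0.92, -0.0], [-0.92, -0.392, 0.001], [-0.001, 0.0, -1.0]]
wrist_force: [-1.9, 3.2, -1.9]
opening: 7.9
9.15 [ 587.689 -266.029  114.727] yaw -1.1677075191530653 tilt 0.0006615903495123778 [-0.184  0.495  0.166 -0.    -1.242  2.158] [-1.948  3.238 -1.933] 7.854066463657865
```

View pics/w6.png

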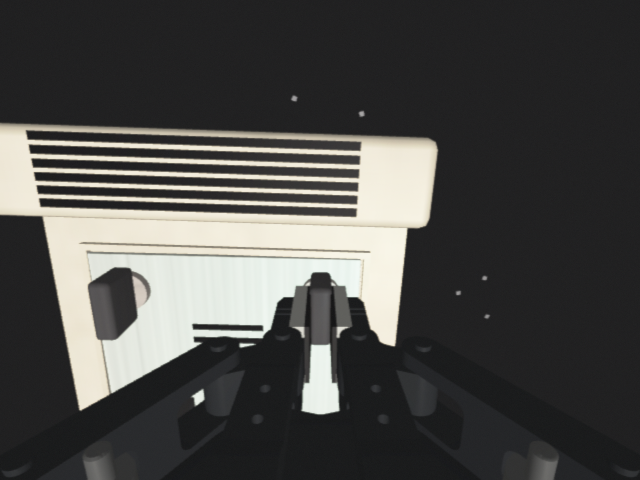

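```bash
python3 -m creep '[[0,0,0,0,0,0,0.03],[0,0,0,0,0,0,0.03],[0,0,0,0,0,0.045,0.03],[0,0,-0.166,-0.017,-0.0006,0.005,0.03],[0,0,-0.166,-0.017,-0.0006,0,0.03],[0,0,-0.166,-0.017,-0.0006,0,0.03],[0,0,-0.166,-0.017,-0.0006,0,0.03],[0,0,-0.166,-0.017,-0.0007,0,0.03],[0,0,-0.166,-0.017,-0.0007,0,0.03],[0,0,-0.166,-0.017,-0.0007,0,0.03],[0,0,-0.168,-0.016,-0.0007,0,0.03],[0,0,0,0,0,-0.025,0.03],[0,0,0,0,0,0,0.03]]'
python3 look.py w7
```

```text
t: 10.82
ee_pos: [452.1, -271.3, 139.0]
tcp_rot: [[-0.798, -0.603, -0.002], [-0.603, 0.798, 0.001], [0.001, 0.002, -1.0]]
wrist_force: [-0.6, -0.4, 0.5]
opening: 29.8
10.825 [ 452.076 -271.315  138.957] yaw -2.4947889898426143 tilt 0.0021228596811617897 [-0.243  0.259 -0.126 -0.    -1.188  0.89 ] [-0.592 -0.417  0.48 ] 29.7770432842192
```

View pics/w7.png

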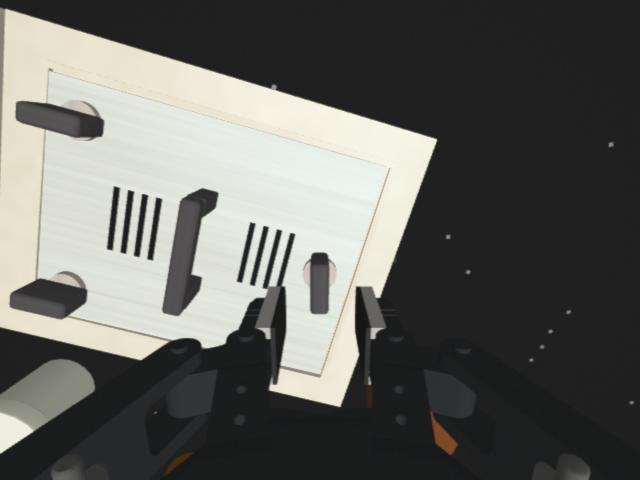

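Screws 1 (52,297) and 2 (60,119) have their wings along cover x, so they are released. Screw 3 at (319,285) is centred and aligned.

```bash
python3 -m creep '[[0,0,0,0,0,-0.013,0.03],[0,0,0,0,0,-0.0115,0.03],[0,0,0,0,0,0,0],[0,0,0,0,0,0,0],[0,0,0,0,0,0,0],[0,0,0,0,0,0,0]]' 40 && python3 -m creep '[[0,0,0.17,0,0,0,0],[0,0,0.17,0,0,0,0],[0,0,0.17,0,0,0,0],[0,0,0.17,0,0,0,0],[0,0,0.17,0,0,0,0],[0,0,0.17,0,0,0,0],[0,0,0.17,0,0,0,0],[0,0,0.13,0,0,0,0],[0,0,0,0,0,0,0],[0,0,0,0,0,0,0]]'
python3 look.py w8
```

```text
t: 11.62
ee_pos: [452.6, -271.3, 115.1]
tcp_rot: [[-0.798, -0.603, -0.001], [-0.603, 0.798, 0.001], [0.0, 0.001, -1.0]]
wrist_force: [-0.7, 1.5, -2.9]
opening: 7.7
t: 12.88
ee_pos: [452.4, -271.8, 115.3]
tcp_rot: [[0.383, -0.924, -0.001], [-0.924, -0.383, -0.0], [-0.0, 0.001, -1.0]]
wrist_force: [-3.4, -1.3, -2.3]
opening: 7.6
12.875 [ 452.391 -271.821  115.299] yaw -1.1774583545532984 tilt 0.0009712383202791379 [-0.244  0.278 -0.165  0.001 -1.129  2.208] [-3.438 -1.322 -2.271] 7.632235635633864
```

View pics/w8.png

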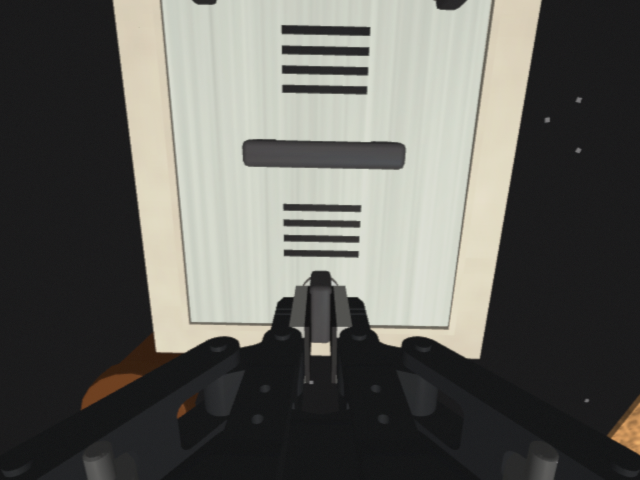

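All three are at the stop. Now the handle.

```bash
python3 -m creep '[[0,0,0,0,0,0,0.04],[0,0,0,0,0,0,0.04],[0,0,0,0,0,0.055,0.04],[0,0,-0.16,0.007,0.0028,0,0.04],[0,0,-0.16,0.007,0.0028,0,0.04],[0,0,-0.16,0.007,0.0028,0,0.04],[0,0,-0.16,0.007,0.0028,0,0.04],[0,0,-0.16,0.007,0.0028,0,0.04],[0,0,-0.16,0.007,0.0028,0,0.04],[0,0,-0.16,0.007,0.0028,0,0.04],[0,0,-0.16,0.007,0.0028,0,0.04],[0,0,-0.16,0.003,0.001,0,0.04],[0,0,-0.157,0,0,0,0.04],[0,0,0,0,0,-0.02,0.04],[0,0,0,0,0,0,0.04]]'
python3 look.py w9
```

```text
t: 14.8
ee_pos: [511.5, -247.5, 149.2]
tcp_rot: [[-0.932, -0.362, -0.002], [-0.362, 0.932, 0.001], [0.001, 0.002, -1.0]]
wrist_force: [-0.6, 0.8, 0.1]
opening: 39.8
14.8 [ 511.459 -247.53   149.229] yaw -2.7713684596796173 tilt 0.0021851997798160595 [-0.176  0.329  0.    -0.001 -1.244  0.546] [-0.568  0.763  0.088] 39.82405797862142
```

View pics/w9.png

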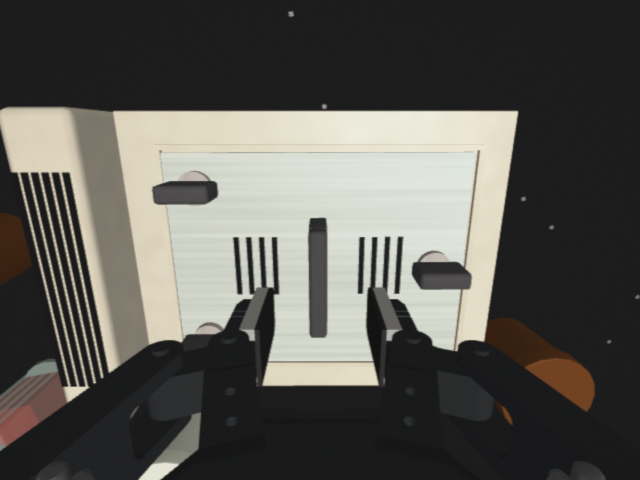

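All three wings lie along x, and the handle at (318,280) is centred between the jaws. Going down and gripping.

```bash
python3 -m creep '[[0,0,0,0.0005,-0.0005,-0.02,0.04],[0,0,0,0,0,-0.018,0.04],[0,0,0,0,0,0,0],[0,0,0,0,0,0,0],[0,0,0,0,0,0,0],[0,0,0,0,0,0,0],[0,0,0,0,0,0,0]]' 70 && python3 -m creep '[[0,0,0,0,0,0.004,0],[0,0,0,0,0,0.008,0],[0,0,0,0,0,0.008,0],[0,0,0,0,0,0.01,0],[0,0,0,0,0,0.01,0],[0,0,0,0,0,0,0]]'
python3 look.py w10
```

```text
t: 15.72
ee_pos: [513.2, -248.9, 113.7]
tcp_rot: [[-0.932, -0.362, 0.002], [-0.362, 0.932, -0.001], [-0.002, -0.002, -1.0]]
wrist_force: [-0.3, 1.5, 5.7]
opening: 7.4
t: 16.48
ee_pos: [513.1, -248.8, 153.5]
tcp_rot: [[-0.932, -0.362, 0.002], [-0.362, 0.932, -0.001], [-0.002, -0.001, -1.0]]
wrist_force: [0.3, 0.5, -3.0]
opening: 7.2
16.475 [ 513.052 -248.801  153.539] yaw -2.771526057900735 tilt 0.002357930167663881 [-0.177  0.327  0.008  0.    -1.25   0.547] [ 0.281  0.476 -2.957] 7.192855701219353
```

View pics/w10.png

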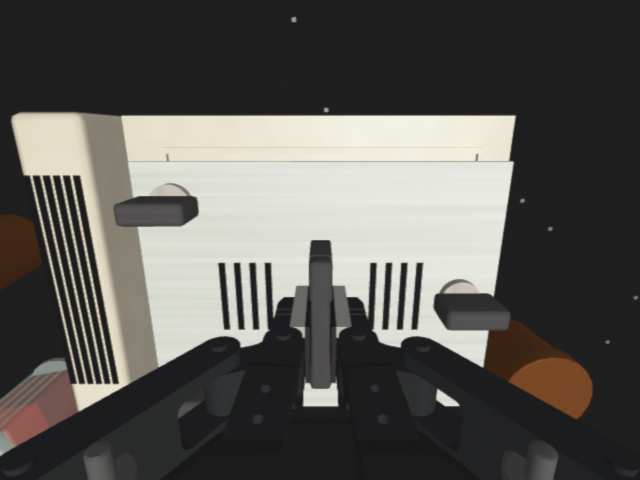

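The cover is lifted clear (about 3 N). Next I lift it high and carry it over the bottle and cup to the tray, turning -0.61 rad on the way.

```bash
python3 -m creep '[[0,0,0,0,0,0.02,0],[0,0,0,0,0,0.035,0],[0,0,0,0,0,0.03,0],[0,0,0,0,0.01,0.012,0],[0,0,-0.05,-0.002,0.03,0,0],[0,0,-0.05,-0.002,0.036,0,0],[0,0,-0.05,-0.002,0.038,0,0],[0,0,-0.05,-0.002,0.038,0,0],[0,0,-0.05,-0.002,0.038,0,0],[0,0,-0.05,-0.002,0.038,0,0],[0,0,-0.05,-0.002,0.038,0,0],[0,0,-0.05,-0.002,0.038,0,0],[0,0,-0.05,-0.002,0.038,0,0],[0,0,-0.05,-0.002,0.038,0,0],[0,0,-0.05,-0.002,0.036,0,0],[0,0,-0.05,-0.002,0.028,0,0],[0,0,-0.01,-0.002,0.015,0,0],[0,0,0,0,0,0,0]]'
python3 look.py w11
python3 - <<'E'
from h import *
cv2.imwrite("pics/top1.png",robot.capture("top")[:,:,::-1])
E
```

```text
t: 18.77
ee_pos: [485.7, 211.0, 248.3]
tcp_rot: [[-0.972, 0.236, -0.002], [0.236, 0.972, -0.001], [0.001, -0.001, -1.0]]
wrist_force: [-0.0, -0.6, -3.0]
opening: 7.2
18.775 [485.656 211.041 248.342] yaw 2.9035060723188417 tilt 0.0018304327468275231 [ 0.706  0.211  0.094 -0.    -1.455 -0.944] [-0.036 -0.592 -3.04 ] 7.200622961627974
```

View pics/w11.png

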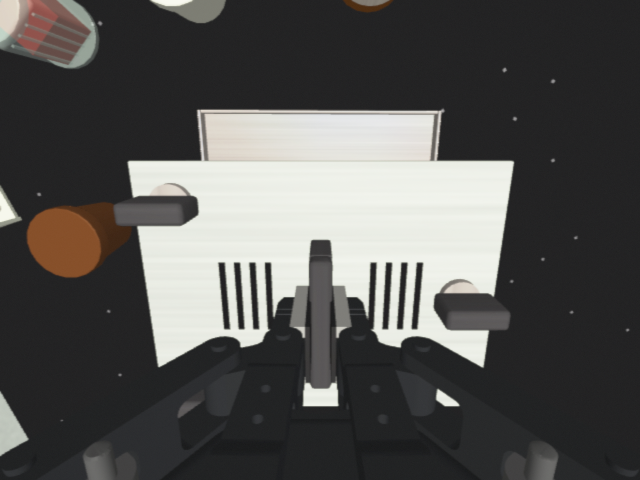

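View pics/top1.png

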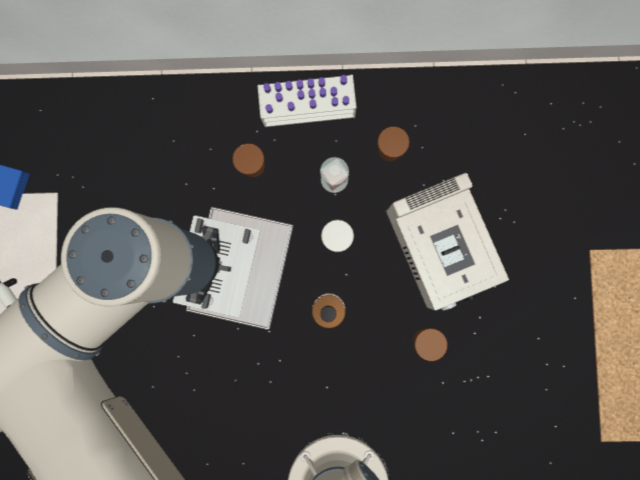

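The cover hangs level over the tray and the bay is open. I'll check the tray's visible edge, corners (199,111) and (443,111), against the fit.

Run:
```python
from h import *
a=np.load("pics/w11.npy"); C=cam("wrist",dict(ee_pos=a[:3],tcp_rot=a[3:].reshape(3,3)))
for uv in ((199,111),(443,111)): print(onz(C,uv,18))
print(w([485.3,210.9,-.239],[(120,-95,18),(-120,-95,18)]))
```

```text
[577.269  93.015  18.   ]
[345.381 149.162  18.   ]
[[579.4    90.193  18.   ]
 [346.222 147.008  18.   ]]
```

```bash
python3 -m creep '[[0,0,0,0,0,-0.03,0],[0,0,0,0,0,-0.04,0],[0,0,0,0,0,-0.04,0],[0,0,0,0,0,-0.04,0],[0,0,0,0,0,-0.03,0],[0,0,0,0,0,-0.02,0],[0,0,0,0,0,-0.008,0],[0,0,0,0,0,-0.005,0],[0,0,0,0,0,-0.005,0],[0,0,0,0,0,0,0]]'
```

```text
t: 20.12
ee_pos: [486.5, 210.4, 31.5]
tcp_rot: [[-0.971, 0.238, 0.0], [0.238, 0.971, 0.0], [-0.0, 0.0, -1.0]]
wrist_force: [0.2, -0.3, -3.3]
opening: 7.6
```

Agrees within 3 mm. Lowering gently until contact.

```bash
python3 -m creep '[[0,0,0,0,0,-0.003,0],[0,0,0,0,0,-0.001,0],[0,0,0,0,0,0,0]]'; python3 -m creep '[[0,0,0,0,0,-0.001,0],[0,0,0,0,0,-0.001,0],[0,0,0,0,0,0,0]]'
```

```text
t: 20.5
ee_pos: [486.4, 210.4, 27.3]
tcp_rot: [[-0.971, 0.238, -0.0], [0.238, 0.971, -0.0], [0.0, -0.0, -1.0]]
wrist_force: [-0.0, 0.5, -2.6]
opening: 7.3
t: 20.88
ee_pos: [486.5, 210.5, 25.7]
tcp_rot: [[-0.971, 0.238, 0.0], [0.238, 0.971, 0.0], [-0.0, 0.0, -1.0]]
wrist_force: [-0.9, -0.5, 0.5]
opening: 6.9
```

Contact: at z 25.7, as predicted, the weight has gone off the wrist. One small press more, then open.

```bash
python3 -m creep '[[0,0,0,0,0,-0.0005,0],[0,0,0,0,0,0,0],[0,0,0,0,0,0,0.01],[0,0,0,0,0,0,0.016],[0,0,0,0,0,0,0.03],[0,0,0,0,0,0,0.04],[0,0,0,0,0,0,0.04]]' 30; python3 -m creep '[[0,0,0,0,0,0.02,0.04],[0,0,0,0,0,0.05,0.04],[0,0,0,0,0,0.06,0.04],[0,0,0,0,0,0.06,0.04],[0,0,0,0,0,0.035,0.04],[0,0,0,0,0,0,0.04]]'; python3 look.py w12
```

```text
t: 21.75
ee_pos: [486.4, 210.4, 24.8]
tcp_rot: [[-0.971, 0.238, 0.0], [0.238, 0.971, -0.0], [-0.0, 0.0, -1.0]]
wrist_force: [-0.9, -0.3, -0.8]
opening: 40.2
t: 22.5
ee_pos: [487.7, 211.1, 253.2]
tcp_rot: [[-0.971, 0.238, 0.006], [0.238, 0.971, 0.004], [-0.005, 0.005, -1.0]]
wrist_force: [0.2, -0.2, -0.7]
opening: 39.5
22.5 [487.712 211.125 253.158] yaw 2.901631599902444 tilt 0.006897108817445897 [ 0.704  0.208  0.101  0.001 -1.458 -0.944] [ 0.201 -0.217 -0.694] 39.508248358538104
```

View pics/w12.png

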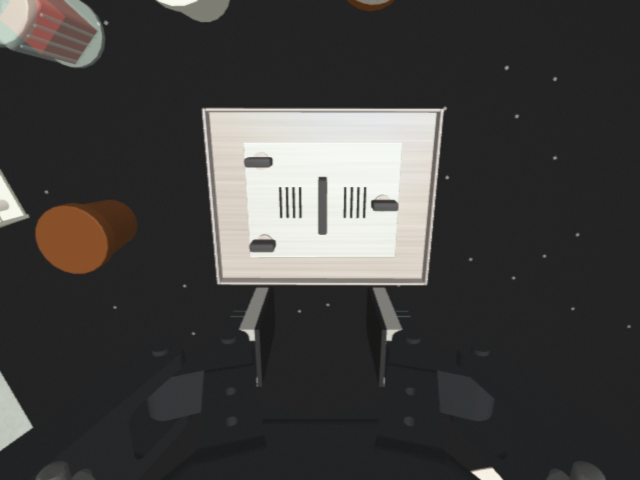

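The cover lies flat and centred in the tray, with all wings along x. Back to the lamp bay.

```bash
python3 -m creep '[[0,0,0.05,0.002,-0.03,0,0.03],[0,0,0.05,0.002,-0.036,0,0.03],[0,0,0.05,0.002,-0.04,0,0.03],[0,0,0.05,0.002,-0.04,0,0.03],[0,0,0.05,0.002,-0.04,0,0.03],[0,0,0.05,0.002,-0.04,0,0.03],[0,0,0.05,0.002,-0.04,0,0.03],[0,0,0.05,0.002,-0.04,0,0.03],[0,0,0.05,0.002,-0.04,0,0.03],[0,0,0.05,0.002,-0.04,0,0.03],[0,0,0.05,0.002,-0.036,-0.02,0.03],[0,0,0.057,0.002,-0.028,-0.03,0.03],[0,0,0,0,-0.008,-0.03,0.03],[0,0,0,0,0,-0.02,0.03],[0,0,0,0,0,0,0.03]]'; python3 look.py w13
```

```text
t: 24.42
ee_pos: [508.4, -247.1, 146.7]
tcp_rot: [[-0.934, -0.358, -0.006], [-0.358, 0.934, 0.002], [0.005, 0.004, -1.0]]
wrist_force: [0.4, 0.1, 0.3]
opening: 29.9
24.425 [ 508.394 -247.136  146.688] yaw -2.77515143643573 tilt 0.00658477896132674 [-0.176  0.328 -0.008 -0.001 -1.241  0.543] [0.363 0.064 0.298] 29.912151788352176
```

View pics/w13.png

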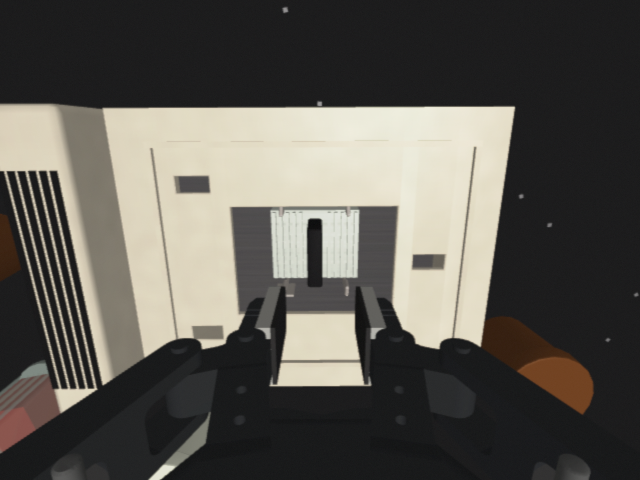

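The fin is at (315,255), inside the opening. I'll shift about +2.8 mm in x, go down to just above the deck, and look again for a second view to get its height.

```bash
python3 -m creep '[[0,0,0,0.003,-0.001,-0.015,0.03],[0,0,0,0,0,-0.015,0.03],[0,0,0,0,0,0,0.03]]'; python3 look.py w14
python3 - <<'E'
import cv2,numpy as np
a=cv2.imread("pics/w13.png")[195:325,220:410]; b=cv2.imread("pics/w14.png")[195:375,220:410]
cv2.imwrite("pics/fin.png",np.hstack([cv2.resize(a,None,fx=2,fy=2,interpolation=2),cv2.resize(b,None,fx=2,fy=2,interpolation=2)[:260]]))
cv2.imwrite("pics/fin2.png",np.clip(cv2.resize(b,None,fx=3,fy=3,interpolation=2)*2.0,0,255).astype(np.uint8))
cv2.imwrite("pics/fin1.png",np.clip(cv2.resize(a,None,fx=3,fy=3,interpolation=2)*2.0,0,255).astype(np.uint8))
E
```

```text
t: 24.85
ee_pos: [512.4, -248.1, 118.0]
tcp_rot: [[-0.933, -0.359, -0.003], [-0.359, 0.933, 0.001], [0.003, 0.002, -1.0]]
wrist_force: [0.2, 1.3, -0.1]
opening: 29.9
24.85 [ 512.378 -248.136  118.027] yaw -2.7746183408092606 tilt 0.003326910379749587 [-0.177  0.353 -0.048 -0.001 -1.173  0.544] [ 0.203  1.288 -0.124] 29.91009196256665
```

View pics/fin1.png

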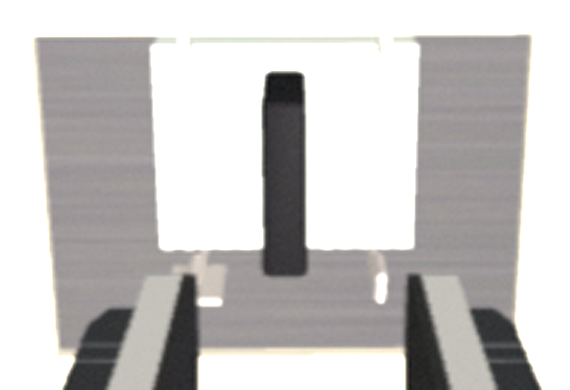

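View pics/fin2.png

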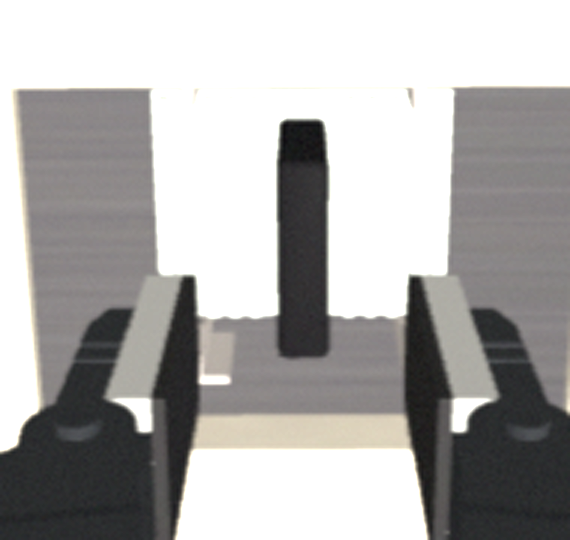

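Run:
```python
from h import *
C=[]
for n in ("w13","w14"):
    a=np.load(f"pics/{n}.npy"); C.append(cam("wrist",dict(ee_pos=a[:3],tcp_rot=a[3:].reshape(3,3))))
q=lambda u,v:(220+u/3,195+v/3)
t1=[(265,100),(303,100),(306,274),(265,274)]; t2=[(278,162),(327,162),(328,355),(279,355)]
X=[tri([(C[0],q(*a)),(C[1],q(*b))]) for a,b in zip(t1,t2)]
for x in X: print(x[0],max(x[1]))
for c,t in zip(C,(t1,t2)): print(np.mean([onz(c,q(*p),94) for p in t],0))
```

```text
[ 520.99  -264.785   97.844] 0.31322239413750264
[ 514.442 -268.081  100.311] 0.06591883289019615
[ 500.212 -232.945   91.799] 0.06381818677736435
[ 507.856 -229.654   91.109] 0.11739827176313136
[ 510.77  -248.803   94.   ]
[ 510.869 -248.702   94.   ]
```

Two-view height is about 95 mm (text 94), centre (510.8,-248.7). Going down to TCP z ≈ 71 (block top is at 66), then gripping.

```bash
python3 -m creep '[[0,0,0,-0.0007,-0.0005,-0.017,0.03],[0,0,0,0,0,-0.017,0.03],[0,0,0,0,0,-0.0125,0.03],[0,0,0,0,0,0,0.03]]'; python3 look.py w15
```

```text
t: 25.4
ee_pos: [512.3, -249.0, 72.7]
tcp_rot: [[-0.933, -0.359, -0.001], [-0.359, 0.933, 0.0], [0.001, 0.001, -1.0]]
wrist_force: [0.4, -0.4, 0.2]
opening: 30.2
25.4 [ 512.272 -248.987   72.697] yaw -2.774529541572237 tilt 0.0014784878105299293 [-0.178  0.391 -0.116  0.    -1.065  0.545] [ 0.354 -0.382  0.186] 30.19078873818196
```

View pics/w15.png

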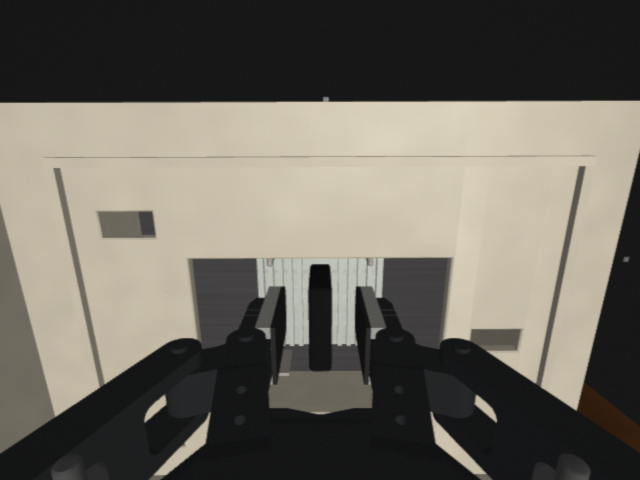

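The fin at (320,318) is centred between the pads. Closing with 60 N.

```bash
python3 -m creep '[[0,0,0,0,0,0,0],[0,0,0,0,0,0,0],[0,0,0,0,0,0,0],[0,0,0,0,0,0,0],[0,0,0,0,0,0,0]]' 60
```

```text
t: 26.08
ee_pos: [512.7, -249.5, 74.3]
tcp_rot: [[-0.933, -0.359, 0.001], [-0.359, 0.933, -0.001], [-0.0, -0.001, -1.0]]
wrist_force: [-4.3, -1.0, 6.2]
opening: 7.2
```

```bash
python3 -m creep '[[0,0,0,0,0,0.001,0],[0,0,0,0,0,0,0],[0,0,0,0,0,0,0]]'
```

```text
t: 26.45
ee_pos: [512.7, -249.5, 74.4]
tcp_rot: [[-0.933, -0.359, 0.0], [-0.359, 0.933, -0.001], [0.0, -0.001, -1.0]]
wrist_force: [-1.8, -4.1, 0.9]
opening: 7.6
```

```bash
python3 -m creep '[[0,0,0,0,0,0.001,0],[0,0,0,0,0,0.001,0],[0,0,0,0,0,0,0],[0,0,0,0,0,0,0]]'
```

```text
t: 26.95
ee_pos: [512.7, -249.5, 75.4]
tcp_rot: [[-0.933, -0.359, -0.0], [-0.359, 0.933, -0.0], [0.001, -0.0, -1.0]]
wrist_force: [-0.2, -6.3, -5.6]
opening: 7.7
```

```bash
python3 -m creep '[[0,0,0,0,0,0.001,0],[0,0,0,0,0,0.001,0],[0,0,0,0,0,0.001,0],[0,0,0,0,0,0,0]]'
```

```text
t: 27.45
ee_pos: [512.7, -249.5, 77.9]
tcp_rot: [[-0.934, -0.358, -0.001], [-0.358, 0.934, -0.0], [0.001, 0.0, -1.0]]
wrist_force: [2.6, -6.8, -8.8]
opening: 7.2
```

The rise is 3.5 mm at 8.8 N, as the spring law says. A little more, then hold for about 0.6 s.

```bash
python3 -m creep '[[0,0,0,0,0,0.0007,0],[0,0,0,0,0,0,0],[0,0,0,0,0,0,0],[0,0,0,0,0,0,0],[0,0,0,0,0,0,0],[0,0,0,0,0,0,0]]'; python3 look.py w16
```

```text
t: 28.2
ee_pos: [512.7, -249.5, 78.4]
tcp_rot: [[-0.934, -0.358, -0.001], [-0.358, 0.934, -0.0], [0.001, 0.0, -1.0]]
wrist_force: [2.0, -6.5, -9.0]
opening: 7.6
28.2 [ 512.673 -249.459   78.401] yaw -2.7750179665642687 tilt 0.0008477938884204777 [-0.179  0.386 -0.108  0.    -1.078  0.545] [ 2.025 -6.513 -9.044] 7.620306415538107
```

View pics/w16.png

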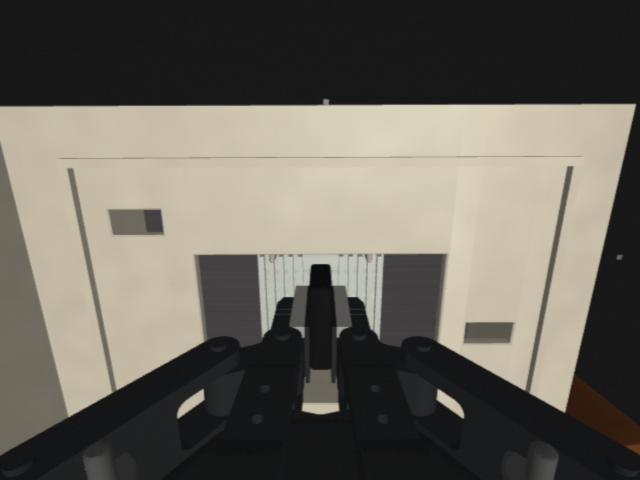

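The module rose 4 mm and was held for over 0.7 s at about 9–10 N. Lowering it back to its seat, releasing and retreating.

```bash
python3 -m creep '[[0,0,0,0,0,-0.002,0],[0,0,0,0,0,-0.002,0],[0,0,0,0,0,-0.0015,0],[0,0,0,0,0,0,0],[0,0,0,0,0,0,0.015],[0,0,0,0,0,0,0.03],[0,0,0,0,0,0,0.03],[0,0,0,0,0,0,0.03]]' 20; python3 -m creep '[[0,0,0,0,0,0.02,0.03],[0,0,0,0,0,0.04,0.03],[0,0,0,0,0,0.05,0.03],[0,0,0,0,0,0.04,0.03],[0,0,0,0,0,0,0.03],[0,0,0,0,0,0,0.03]]'; python3 look.py w17;python3 - <<'E'
from h import *
cv2.imwrite("pics/top2.png",robot.capture("top")[:,:,::-1]);cv2.imwrite("pics/scene2.png",robot.capture("scene")[:,:,::-1])
E
```

```text
t: 29.25
ee_pos: [512.8, -248.9, 74.5]
tcp_rot: [[-0.933, -0.359, 0.0], [-0.359, 0.933, 0.0], [-0.0, 0.0, -1.0]]
wrist_force: [0.0, -0.2, -0.0]
opening: 29.9
t: 30.0
ee_pos: [512.5, -248.8, 223.9]
tcp_rot: [[-0.933, -0.359, -0.0], [-0.359, 0.933, 0.001], [0.0, 0.001, -1.0]]
wrist_force: [0.2, -0.4, -0.3]
opening: 30.1
30.0 [ 512.471 -248.767  223.912] yaw -2.7746718072615817 tilt 0.0009167308712608516 [-0.178  0.297  0.147 -0.001 -1.421  0.545] [ 0.216 -0.368 -0.322] 30.05993309729416
```

View pics/w17.png

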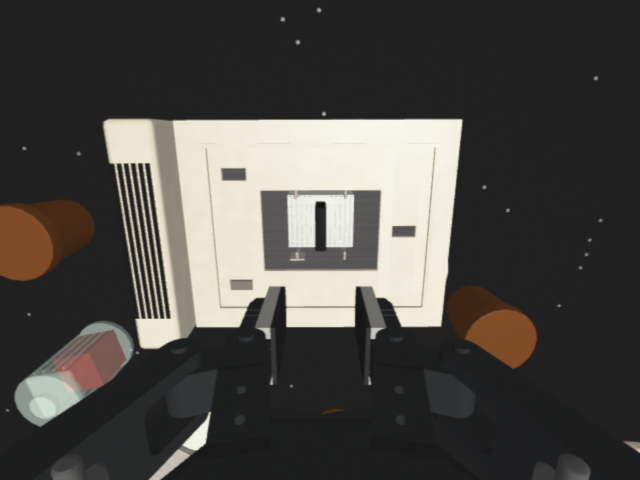

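View pics/top2.png

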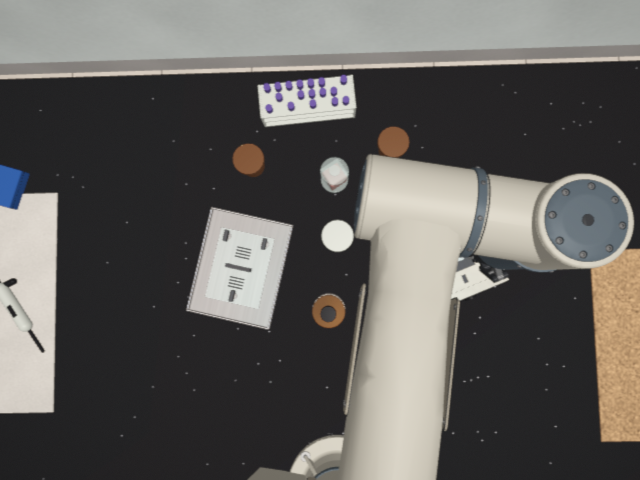

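View pics/scene2.png

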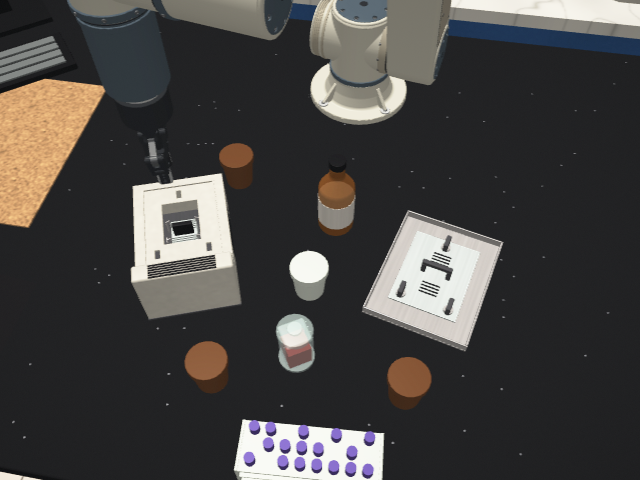

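The pictures show the lamp module seated with the fin at (320,226), the cover flat and centred in the tray with its handle up, and the bottle, jar and cup at their starting pixels. The robot is clear. Handing in.

```bash
python3 -c "
from plant import robot
print(robot.job_done()); print(robot.get_state()['t'])"
```

```text
the job is handed in; nothing more can be done
None
the job is handed in; nothing more can be done
```

The job is done and handed in, at about 30 s of the 72 s allowed; no verdict was reported.

- **Screws:** I turned all three thumbscrews counter-clockwise to their stops. Gripper yaw at the end of each turn was within 0.04 rad of the released angle, and the pictures show the wings along the cover's x.
- **Cover:** I lifted it off by its handle, about 3 N, and set it down in the tray at the predicted height. The last views show it flat, handle up and about centred.
- **Lamp:** I pinched the module by its fin and tugged it up about 4 mm. The wrist reading was 9.0 N, about 10 N by the stated spring law. I held it about 0.7 s, lowered it back to its seat and let go. Wrist force is about 0 and the fin looks seated in the picture.
- **Bystanders:** The bottle, jar and cup are at their starting pixels, and the arm stands clear above the housing.

**Disagreements:**
- The fitted tray edge and the wrist view differ by about 3 mm.
- The gripped wings and handle stood 1–2 mm in +x of the camera estimate.
- The lamp fin's corner heights scattered from 91 to 100 mm (mean 95, text 94), because the two views were close together.

All of these were within tolerance.

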